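Uncover the pinion, nest its dust cover and show the pinion to the inspection camera

ROBOT

A 7-joint arm with a two-finger parallel gripper is mounted at the origin on a cart in front of the work surface, level with it; the furniture and walls round the work are solid. World frame = base frame: x ahead of the robot, y to its left, z up, the work surface at z = 0. Lengths are in m, angles in rad, forces in N, time in s.
With the tool pointing down it reaches from about 0.4 to 0.9 m from the base axis. Payload 5.5 kg.
Tool frame: the origin (TCP) lies at the centre of the arm's flange, where the gripper is bolted on; the fingertips stand 173 mm ahead of it and the grasp point (between the pads) lies 155 mm ahead of it (env.tip_extent is the distance from the TCP to the fingertips, in m); y points along the fingers, z is the direction in which the jaws open and shut, and the axes are right-handed (so a half turn about y gives the same grasp; the last joint's range is limited). The gripper opens to 85 mm and grips with 20 to 120 N. Pads are 22 mm wide; open, the fingers measure 114 mm over their backs; the gripper's body (76 mm by 85 mm) begins 54 mm behind the grasp point. The pads swing forward as they close: fully open they stand 13 mm farther back than shut.
Start: joints at [1.381, 0.501, -0.427, 1.55, 0.221, 1.138, -0.21], TCP at [0.284, -0.584, 0.405] pointing down, gripper open.
Joint ranges: [-2.88, 2.88], [-0.31, 2.03], [-1.54, 1.56], [0.2, 2.42], [-1.41, 4.55], [0.19, 2.02], [-2.57, 2.57]. Speed limits (rad/s): [2.57, 2.57, 3.14, 3.14, 3.14, 3.14, 3.14].

INTERFACE

Orientations are given as a unit quaternion [w, x, y, z].
In Python, from rig import monitor, read_camera, camera_params, workorder, env gives the robot as it stands.
- The arm moves only by the shell command python3 -m crank 'ROWS' [FORCE]. ROWS is JSON, a list that holds one entry, the list of rows, each a list of 7 numbers: the shift along the tool's x, y, z in cm, then the turn, a rotation vector about the tool's x, y, z in rad, then the closure, from 0 (fully open) to 1 (shut). A call has 1 to 10 rows; each row is the pose to reach, as a shift and turn from the pose commanded when the call began, along the tool's axes at that moment; what a row does not reach only later rows make up. A row lasts 1/8 s, in which the tool goes at most 62.5 mm and 10.7 degrees, less where a joint would pass 70% of its speed; a pose out of reach is approached as far as the arm can. A call with a gripper value outside its range is refused whole. The fingers move at their own pace and stop on an object; FORCE is the grip in N (left out, the last holds). Time passes only in rows, so rows that repeat a pose let the fingers close. It gives the time, the measured TCP pose, the force and the opening at its end, in the units of the state.
- monitor.observe(): the state, without advancing time (a new reading comes with each control period).
- read_camera(name): name is "scene" or "top" or "wrist"; returns the picture (420x560x3 uint8, blue, green, red); there is no depth.
- camera_params(name): a dict with "fx", "fy", "cx", "cy" (pixels), "k1" (the pictures are not rectified: a ray, as slopes to the right and down, at radius r is drawn at 1 + k1 r^2 times it, then the intrinsics apply), "rvec" (rotation vector, rad) and "tvec" (3), from world to camera coordinates, as OpenCV has them; the wrist camera has in their place "hand_eye" (4x4, takes a point from camera to tool coordinates, whose origin is the TCP and whose axes are the tool frame's). Camera axes: x right, y down, z forward; pixel columns grow to the right and rows downward; lengths in m; the calibration is good to about 2 mm. A picture is of the moment at which its call begins: read the wrist's pose just before it. camera_params takes no time and is no camera call.
- workorder.job_done(): hands the job in, once; it reports no verdict.
The state is a dict: "time": time; "joints": joint angles; "dq": joint speeds; "tau": joint torques, N m; "tcp_pos": TCP position; "ee_rot": TCP orientation; "force": force on the tool from outside, world axes, zero at the start; "moment": the same for the moment, N m; "finger_gap": opening from 0.0 (shut) to 1.0 (fully open).
Only numpy, scipy, OpenCV 4.12 (cv2) and the standard library are available. Lean on these libraries where they do the work, as an engineer would, in place of code of your own. Each camera call takes 0.05 s, during which the arm holds its last target. There are 200 camera calls.

TASK

A small pinion waits under the dust cover on the steel work stand. Lift that cover off, lower it over the identical spare cover on the bench so that the two nest fully and upright, and let go; do not drop it. Then pick up the pinion and hold it still in the air in front of the inspection camera, its flat toothed face square to the lens and centred 130 mm from it, and finish while still holding it there; leave the camera and the other parts lying about undisturbed.

Things in the scene. Friction and masses are not known exactly. Their poses are not given: they have to be found in the camera images.
- cover: Dust cover: plain aluminium cup, mouth down on the stand's plate (mouth 6 mm above the bench), pinion inside. 96 mm tall, 150 g, wall 2.5 mm; top 18 mm is a straight round grip band of 53 mm diameter, then it widens to 84 mm at the mouth. Origin: centre of the mouth; z up to the closed end. An inner stop makes a nested cover stand 40 mm higher than the one below, with 2 mm side play.
- spare_cover: Spare dust cover, same shape, size and axes as the other one, empty, standing mouth down on the bare bench (not on the stand). Origin: centre of its mouth at bench height; z up. It is loose and stays where it is.
- work_stand: Fixed low steel stand: square base plate 110 x 110 x 6 mm with a round boss in its middle, 40 mm diameter, whose top is 22 mm above the bench. Origin: centre of the underside of the plate; z up. It stands on one side of the camera, the spare cover on the other; which side varies.
- pinion: Grey pinion lying hub up on the stand's boss, hidden by the cover at first: toothed disc 56 mm diameter, 16 mm thick, with a 30 mm diameter hub on top; 28 mm tall in all, 0.35 kg. Overhangs the boss 8 mm all round; grip across teeth or hub. Origin: centre of the flat toothed underside (the face without hub); z from that face through the hub.
- camera_head: Inspection camera on a fixed bracket near the middle: grey box, black lens barrel of 40 mm diameter. Origin: centre of the lens front, 100 mm above the bench; z points out of the lens along the line of sight, up and back toward the robot, 35 degrees from vertical. The bracket's place and turn vary.
- view_point (a point): The point on the line of sight, 130 mm out from the lens (about 0.21 m above the bench), where the centre of the pinion's flat toothed face is to be held, with the face toward the lens: the pinion's z then points the same way as the camera head's z.
- camera_stand: Dark base plate and aluminium bracket of the camera, fixed, 130 x 90 x 94 mm; do not touch. Origin: underside of its base plate.
- feeler: Bystander: steel feeler gauge lying flat near the bench's front edge, 99 mm long along its y, 22 mm wide, 10 mm high. Origin: centre of its underside.
- pliers: Bystander: pair of pliers lying on the right of the bench, 179 mm long along its y, 58 mm wide, 14 mm high. Origin: centre of its underside.
- u_joint: Bystander: steel universal joint lying on the left of the bench, 165 x 70 x 52 mm. Origin: centre of its underside.
There are look-alikes about, which are no part of the job. What is shaped like the cover but purple, red or yellow is not meant.

How it is judged:
By the outcome, as a careful person would: the job done as asked, in the order asked, and still so for the second after the job is handed in, while the arm keeps its last pose, push and grip.
It also fails if it takes over 64 s, if anything falls off the work surface, if the arm or the gripper's body presses on something with over 40 N, if the wrist force passes 120 N, or if a joint passes its speed limit or range.

## Working session

There is one attempt and no reset: what is moved stays moved. The work goes in short steps, Python scripts to look and compute and a shell command to move; the robot and the scene stay as the last step left them, time stands still between calls to the robot, and variables do not carry over. Pictures are saved under pics/ and viewed, about 8 in all and at most 12, crops included, and the job is handed in when it is done.

```bash
mkdir -p pics; ls; cat > h.py <<'E'
import numpy as np, cv2
from scipy.spatial.transform import Rotation as R
from rig import monitor, read_camera, camera_params, workorder, env
def rot(q): return R.from_quat([q[1],q[2],q[3],q[0]])
def cam(name,st=None):
    p=camera_params(name)
    if 'hand_eye' in p:
        st=st or monitor.observe(); H=np.array(p['hand_eye']); Rt=rot(st['ee_rot']).as_matrix()
        return p,Rt@H[:3,:3],Rt@H[:3,3]+np.array(st['tcp_pos'])
    Rc=R.from_rotvec(np.ravel(p['rvec'])).as_matrix(); return p,Rc.T,-Rc.T@np.ravel(p['tvec'])
def ray(name,u,v,c=None):
    p,Rw,o=c or cam(name); K=np.array([[p['fx'],0,p['cx']],[0,p['fy'],p['cy']],[0,0,1.]])
    x=cv2.undistortPoints(np.array([[[u,v]]],float),K,np.array([p['k1'],0,0,0.]))[0,0]
    d=Rw@np.array([x[0],x[1],1]); return o,d/np.linalg.norm(d)
def onplane(name,u,v,z,c=None):
    o,d=ray(name,u,v,c); return o+d*(z-o[2])/d[2]
def proj(name,P,c=None):
    p,Rw,o=c or cam(name); K=np.array([[p['fx'],0,p['cx']],[0,p['fy'],p['cy']],[0,0,1.]])
    q=(np.atleast_2d(P)-o)@Rw
    return cv2.projectPoints(q,np.zeros(3),np.zeros(3),K,np.array([p['k1'],0,0,0.]))[0][:,0]
def tri(a,b):
    (o1,d1),(o2,d2)=a,b; A=np.stack([d1,-d2],1); s=np.linalg.lstsq(A,o2-o1,rcond=None)[0]
    p,q=o1+d1*s[0],o2+d2*s[1]; return (p+q)/2,np.linalg.norm(p-q)
E
python3 - <<'E'
from h import *
for n in ('scene','top'):
    p,Rw,o=cam(n); print(n,p['fx'],o.round(3),Rw[:,2].round(3)); 
    cv2.imwrite(f'pics/{n}0.png',read_camera(n))
s=monitor.observe(); print(s, rot(s['ee_rot']).as_matrix().round(3)); print(camera_params('wrist'))
E
```

```text
pics
scene 396.5750810574203 [-0.336  1.057  1.153] [ 0.482 -0.656 -0.58 ]
top 380.0620765315103 [ 0.26  -0.106  1.442] [ 0.168  0.019 -0.986]
{'time': 0.1, 'joints': array([ 1.38121272,  0.50176051, -0.42678617,  1.55133024,  0.2208274 ,
        1.13831405, -0.21029342]), 'dq': array([ 0.00092638, -0.0029474 ,  0.00106881, -0.00301948,  0.00035235,
        0.00177824, -0.00079384]), 'tau': array([-1.16038989e-02, -5.70821679e+01, -5.83875999e+00, -2.81750107e+01,
        1.05203537e-02,  5.65094422e-03, -4.43571281e-06]), 'tcp_pos': array([ 0.28415728, -0.5842466 ,  0.40376323]), 'ee_rot': array([ 0.15860468, -0.15886442,  0.68966645, -0.6884525 ]), 'force': array([-0.39074809, -0.87894895, -0.14579459]), 'moment': array([-0.01117729, -0.04837328, -0.02720974]), 'finger_gap': 1.001491923493336} [[-0.899 -0.001  0.438]
 [-0.438  0.002 -0.899]
 [-0.    -1.    -0.002]]
{'fx': 374.1307393956114, 'fy': 374.1307393956114, 'cx': 279.4805033098508, 'cy': 216.82254682440785, 'k1': -0.010379247783005858, 'hand_eye': array([[ 8.43658741e-04,  9.53121017e-01,  3.02588194e-01,
        -7.79719887e-02],
       [-7.26322767e-04, -3.02587638e-01,  9.53121290e-01,
         3.22786734e-02],
       [ 9.99999380e-01, -1.02388580e-03,  4.36992789e-04,
         4.69925679e-04],
       [ 0.00000000e+00,  0.00000000e+00,  0.00000000e+00,
         1.00000000e+00]])}
```

View pics/scene0.png

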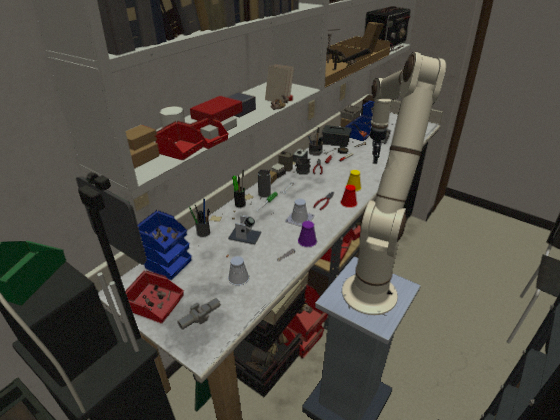

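View pics/top0.png

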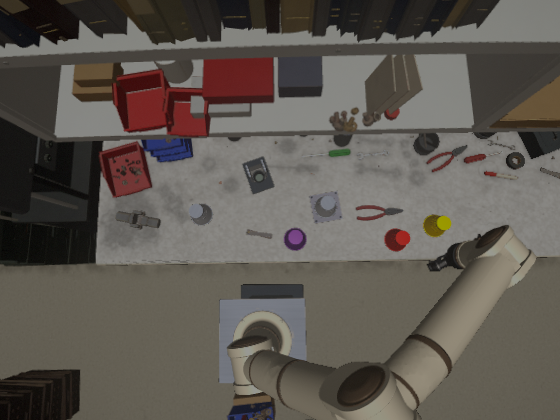

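Scene view: the grey cover on the plate is at about (301,210), the spare at (238,268) and the inspection camera at (244,228). Top view: cover (327,203), spare (196,211), camera (258,175).

```bash
python3 - <<'E'
from h import *
a=cv2.imread('pics/top0.png')[145:255,180:350]; b=cv2.imread('pics/scene0.png')[190:290,215:325]
cv2.imwrite('pics/c1.png',np.vstack([cv2.resize(a,(595,385),interpolation=2),cv2.resize(b,(595,int(100*595/110)),interpolation=2)[:0]]) if 0 else cv2.resize(a,None,fx=4.5,fy=4.5,interpolation=cv2.INTER_CUBIC))
cv2.imwrite('pics/c2.png',cv2.resize(b,None,fx=6,fy=6,interpolation=cv2.INTER_CUBIC))
E
```

```text
(no output)
```

View pics/c1.png

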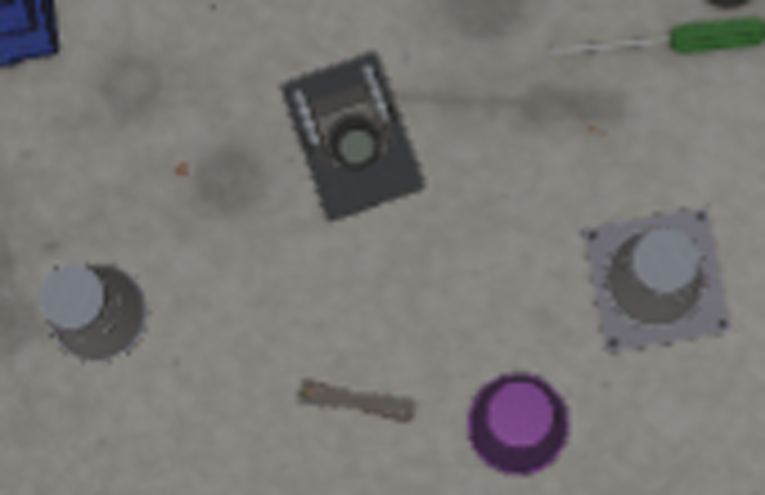

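View pics/c2.png

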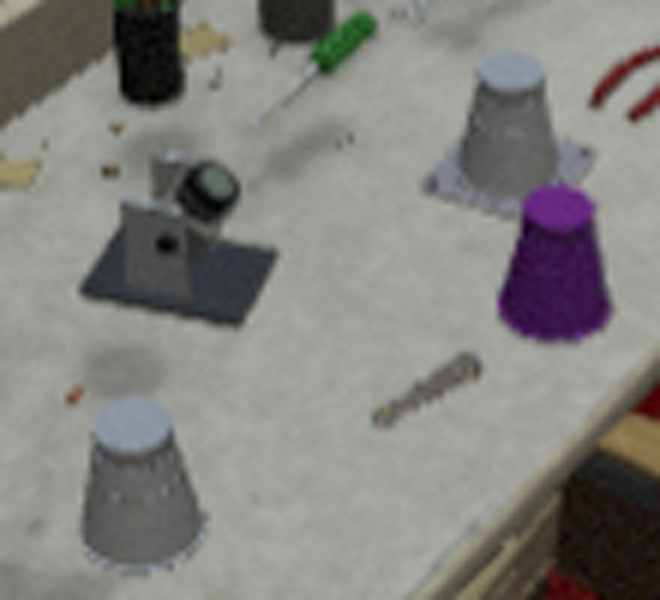

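c1 (top crop): spare top (72,296), cover top (665,260), plate corners (592,236), (702,215), (724,325), (613,345). Lens is at (355,146); its base plate corners are (283,87), (376,53), (424,187), (331,220). c2 (scene crop): spare top (133,425), cover top (511,71), lens (213,187). Now I'll triangulate these.

```bash
python3 - <<'E'
from h import *
t=lambda x,y:((x+.5)/4.5+179.5,(y+.5)/4.5+144.5); s=lambda x,y:((x+.5)/6+214.5,(y+.5)/6+189.5)
for n,a,b,z in (('spare',(72,296),(133,425),.096),('cover',(665,260),(511,71),.102),('lens',(355,146),(213,187),.1)):
    p,g=tri(ray('top',*t(*a)),ray('scene',*s(*b))); print(n,p.round(4),round(g,4),onplane('top',*t(*a),z).round(4),onplane('scene',*s(*b),z).round(4))
c=[onplane('top',*t(*q),.006) for q in ((592,236),(702,215),(724,325),(613,345))]
print('stand',np.mean(c,0).round(4),[np.linalg.norm(c[i]-c[i-1]).round(4) for i in range(4)],np.degrees(np.arctan2(*(c[0]-c[3])[[1,0]])).round(1))
c=[onplane('top',*t(*q),.005) for q in ((283,87),(376,53),(424,187),(331,220))]
print('camplate',np.mean(c,0).round(4),[np.linalg.norm(c[i]-c[i-1]).round(4) for i in range(4)],np.degrees(np.arctan2(*(c[3]-c[0])[[1,0]])).round(1))
c=[onplane('top',*t(*q),.005) for q in ((303,393),(412,407))];print('feeler',c)
E
```

```text
spare [0.4709 0.2292 0.0916] 0.0007 [0.4705 0.2283 0.096 ] [0.4671 0.2325 0.096 ]
cover [ 0.49   -0.2466  0.0986] 0.0005 [ 0.4897 -0.2461  0.102 ] [ 0.4871 -0.2425  0.102 ]
lens [5.898e-01 5.000e-04 9.280e-02] 0.0002 [ 5.881e-01 -1.000e-04  1.000e-01] [0.5834 0.0076 0.1   ]
stand [ 0.4891 -0.2494  0.006 ] [np.float64(0.0951), np.float64(0.0958), np.float64(0.0962), np.float64(0.0955)] 9.1
camplate [0.6201 0.0088 0.005 ] [np.float64(0.1259), np.float64(0.0863), np.float64(0.127), np.float64(0.0847)] -160.7
feeler [array([0.39823788, 0.05257589, 0.005     ]), array([ 0.3848641 , -0.03936541,  0.005     ])]
```

```bash
python3 -m crank '[[[-3.3,0,-2.1,0,0,0,0],[-6.6,0,-4.2,0,0,0,0],[-10,0,-6.4,0,0,0,0],[-15,0,-9.6,0,0,0,0],[-20,0,-12.8,0,0,0,0],[-25,0,-16,0,0,0,0],[-29,0,-18.6,0,0,0,0],[-32,0,-20.5,0,0,0,0],[-33.2,0,-21.3,0,0,0,0],[-33.2,0,-21.3,0,0,0,0]]]'
python3 - <<'E'
from h import *
print(env.tip_extent); s=monitor.observe(); c=cam('wrist',s); im=read_camera('wrist'); cv2.imwrite('pics/w1.png',im)
print(s['time'],s['tcp_pos'],rot(s['ee_rot']).as_matrix().round(3)); print('exp',proj('wrist',[[.489,-.247,.102],[.489,-.247,.006],[.489,-.247,.022]],c))
E
```

```text
time: 1.35
tcp_pos: [0.4898, -0.2475, 0.4045]
ee_rot: [0.159, -0.159, 0.689, -0.689]
force: [-0.7, -1.3, -0.4]
finger_gap: 0.998
0.1734
1.35 [ 0.48978703 -0.24748837  0.40450829] [[-0.899 -0.     0.439]
 [-0.439  0.    -0.899]
 [ 0.    -1.    -0.   ]]
exp [[277.73313307 207.37808594]
 [278.11394557 180.50556518]
 [278.06400713 184.0287244 ]]
```

View pics/w1.png

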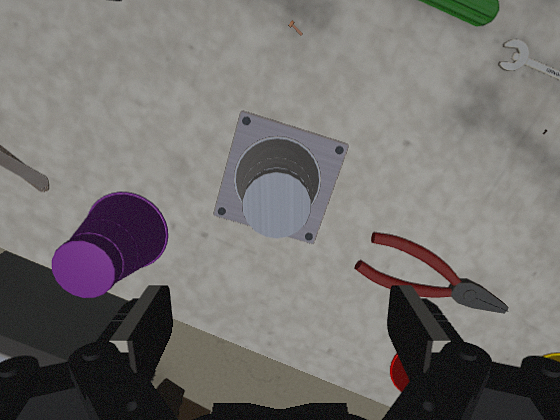

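The wrist view is centred on the cover, whose top disc is at about (277,204). The plate corners are around (243,111), (348,145), (316,243) and (215,213). Next I'll refine with a mask.

```bash
cat >> h.py <<'E'
def disc(im,u,v,c,z,tol=14,rad=None,dump=None):
    g=cv2.GaussianBlur(im,(3,3),0).astype(int); ref=np.median(g[int(v)-6:int(v)+7,int(u)-6:int(u)+7].reshape(-1,3),0)
    m=(np.abs(g-ref).max(2)<tol).astype(np.uint8); m=cv2.morphologyEx(m,cv2.MORPH_OPEN,np.ones((5,5),np.uint8))
    n,l,st,ce=cv2.connectedComponentsWithStats(m); i=l[int(v),int(u)]
    k,_=cv2.findContours((l==i).astype(np.uint8),cv2.RETR_EXTERNAL,cv2.CHAIN_APPROX_NONE)
    k=max(k,key=cv2.contourArea); (x,y),r=cv2.minEnclosingCircle(k); e=cv2.fitEllipse(cv2.convexHull(k))
    P=onplane('wrist',*e[0],z,c); Q=onplane('wrist',e[0][0]+e[1][0]/2,e[0][1],z,c)
    return dict(ell=e,P=P.round(4),r=np.linalg.norm(P-Q).round(4),bbox=st[i])
E
python3 - <<'E'
from h import *
c=cam('wrist'); im=cv2.imread('pics/w1.png')
for t in(10,14,20): print(disc(im,277,205,c,.102,t))
q=[onplane('wrist',*p,.006,c) for p in((246,121),(339,150),(309,237),(222,212))]; print('bolts',np.mean(q,0))
q=[onplane('wrist',*p,.006,c) for p in((242,111),(349,145),(316,244),(214,213))]; print('corners',np.mean(q,0),[np.linalg.norm(q[i]-q[i-1]).round(4) for i in range(4)])
E
```

```text
{'ell': ((275.8543395996094, 205.43405151367188), (64.7309341430664, 66.86368560791016), 86.3148193359375), 'P': array([ 0.4891, -0.2465,  0.102 ]), 'r': np.float64(0.0243), 'bbox': array([ 243,  174,   67,   64, 3397], dtype=int32)}
{'ell': ((275.9281005859375, 205.72286987304688), (65.46096801757812, 67.4180908203125), 86.75410461425781), 'P': array([ 0.4889, -0.2466,  0.102 ]), 'r': np.float64(0.0246), 'bbox': array([ 243,  173,   67,   65, 3452], dtype=int32)}
{'ell': ((276.2130126953125, 211.41439819335938), (69.3241195678711, 78.1745834350586), 176.507080078125), 'P': array([ 0.4849, -0.2488,  0.102 ]), 'r': np.float64(0.0261), 'bbox': array([ 243,  173,   67,   79, 3831], dtype=int32)}
bolts [ 0.48749156 -0.24981504  0.006     ]
corners [ 0.48919876 -0.25044413  0.006     ] [np.float64(0.1055), np.float64(0.1074), np.float64(0.107), np.float64(0.1108)]
```

```bash
python3 -m crank '[[[0,3,-0.1,0,0,0,0],[0,7,-0.1,0,0,0,0],[0,11,-0.1,0,0,0,0],[0,13.5,-0.1,0,0,0,0],[0,14.8,-0.1,0,0,0,0],[0,14.8,-0.1,0,0,0,0],[0,14.8,-0.1,0,0,0,0]]]'
python3 -m crank '[[[0,0,0,0,0,0,0.3],[0,0,0,0,0,0,0.5],[0,0,0,0,0,0,0.7],[0,0,0,0,0,0,0.7],[0,0,0,0,0,0,0.7],[0,0,0,0,0,0,0.7]]]' 50
```

```text
time: 2.28
tcp_pos: [0.4897, -0.2475, 0.2578]
ee_rot: [-0.159, 0.158, -0.689, 0.69]
force: [0.1, -0.6, 0.0]
finger_gap: 0.999
time: 3.02
tcp_pos: [0.4898, -0.2468, 0.2577]
ee_rot: [-0.159, 0.158, -0.689, 0.689]
force: [-1.1, 0.8, 5.7]
finger_gap: 0.597
```

```bash
python3 -m crank '[[[0,0,0,0,0,0,0.9],[0,-0.5,0,0,0,0,0.9],[0,-1.5,0,0,0,0,0.9],[0,-3.5,0,0,0,0,0.9],[0,-7,0,0,0,0,0.9],[0,-11,0,0,0,0,0.9],[0,-14,0,0,0,0,0.9],[0,-15,0,0,0,0,0.9],[0,-15,0,0,0,0,0.9]]]' 50
python3 - <<'E'
from h import *
s=monitor.observe(); c=cam('wrist',s); im=read_camera('wrist'); cv2.imwrite('pics/w2.png',im)
print(s['time'],s['tcp_pos'],s['force'],s['moment'])
E
```

```text
time: 4.15
tcp_pos: [0.4892, -0.2468, 0.4074]
ee_rot: [-0.159, 0.158, -0.689, 0.689]
force: [-0.3, 0.5, -1.3]
finger_gap: 0.598
4.15 [ 0.48924297 -0.24682264  0.40735959] [-0.33540628  0.50437299 -1.31004648] [-0.01218146  0.03106781 -0.04096589]
```

View pics/w2.png

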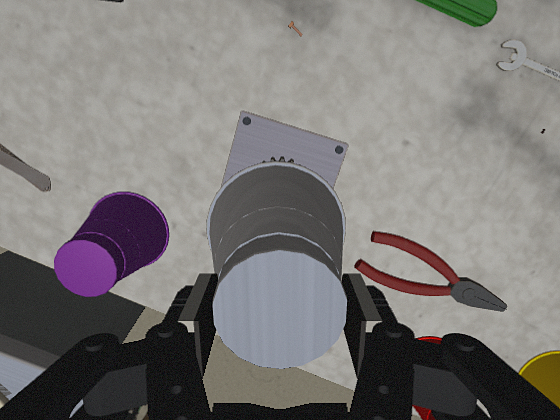

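The cover is held upright and centred, and the pinion's teeth show at (278,160). Next: carry it towards the spare, stopping about 100 mm short so the wrist camera can see the spare.

```bash
python3 - <<'E'
from h import *
print(disc(cv2.imread('pics/w2.png'),280,310,cam('wrist'),.252,14))
E
python3 -m crank '[[[-0.4,0,-1.8,0,0,0,0.9],[-1.2,0,-5,0,0,0,0.9],[-2.2,0,-10,0,0,0,0.9],[-3.3,0,-15.5,0,0,0,0.9],[-4.5,0,-21,0,0,0,0.9],[-5.7,0,-27,0,0,0,0.9],[-6.9,0,-33,0,0,0,0.9],[-8,0,-38,0,0,0,0.9],[-8.8,0,-42,0,0,0,0.9],[-9.2,0,-43.6,0,0,0,0.9]]]'
python3 -m crank '[[[0,0,0,0,0,0,0.9],[0,0,0,0,0,0,0.9]]]'
python3 - <<'E'
from h import *
s=monitor.observe(); c=cam('wrist',s); im=read_camera('wrist'); cv2.imwrite('pics/w3.png',im)
print(s['time'],s['tcp_pos'],s['force'],rot(s['ee_rot']).as_matrix().round(3)); print(proj('wrist',[.470,.229,.096],c))
E
```

```text
{'ell': ((279.635986328125, 309.462158203125), (116.95797729492188, 133.5621337890625), 89.44344329833984), 'P': array([ 0.4919, -0.2458,  0.252 ]), 'r': np.float64(0.0217), 'bbox': array([  213,   251,   133,   117, 12216], dtype=int32)}
time: 5.45
tcp_pos: [0.3787, 0.1885, 0.4059]
ee_rot: [0.16, -0.161, 0.689, -0.689]
force: [0.9, 0.4, -1.7]
finger_gap: 0.601
time: 5.7
tcp_pos: [0.3808, 0.1848, 0.4061]
ee_rot: [-0.158, 0.159, -0.689, 0.689]
force: [0.1, 1.0, -1.5]
finger_gap: 0.599
5.7 [0.38081329 0.18482801 0.40605804] [ 0.0674301   1.00842589 -1.51653579] [[-0.899 -0.001  0.437]
 [-0.437 -0.001 -0.899]
 [ 0.002 -1.     0.   ]]
[[277.33614996  64.74776147]]
```

View pics/w3.png

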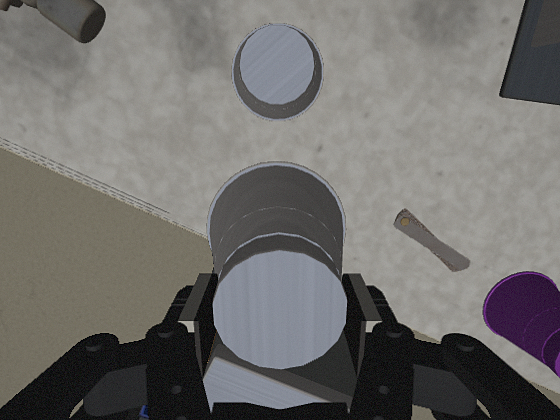

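```bash
python3 - <<'E'
from h import *
s=monitor.observe(); c=cam('wrist',s); d=disc(cv2.imread('pics/w3.png'),277,65,c,.096,10); print(d)
Rt=rot(s['ee_rot']).as_matrix(); e=d['P']-s['tcp_pos']; print((Rt.T@e*100).round(2))
E
```

```text
{'ell': ((276.4708557128906, 63.50459289550781), (72.10635375976562, 79.68126678466797), 179.64869689941406), 'P': array([0.4709, 0.2296, 0.096 ]), 'r': np.float64(0.0249), 'bbox': array([ 241,   23,   72,   80, 4469], dtype=int32)}
[-10.08  31.01  -0.14]
```

```bash
python3 -m crank '[[[-2,0,-0.1,0,0,0,0.9],[-5,0,-0.1,0,0,0,0.9],[-8,0,-0.1,0,0,0,0.9],[-9.6,0,-0.1,0,0,0,0.9],[-10.05,0,-0.1,0,0,0,0.9],[-10.05,0,-0.1,0,0,0,0.9],[-10.05,1,-0.1,0,0,0,0.9],[-10.05,3,-0.1,0,0,0,0.9],[-10.05,4.5,-0.1,0,0,0,0.9],[-10.05,4.5,-0.1,0,0,0,0.9]]]'
python3 - <<'E'
from h import *
s=monitor.observe(); print(s['tcp_pos'],(rot(s['ee_rot']).as_matrix().T@(np.array([.4709,.2296,.096])-s['tcp_pos'])*100).round(2),s['force'])
E
```

```text
time: 7.0
tcp_pos: [0.4704, 0.2298, 0.3598]
ee_rot: [-0.158, 0.16, -0.689, 0.689]
force: [-0.5, 0.2, -1.0]
finger_gap: 0.596
[0.47043794 0.22982617 0.35975636] [-0.13 26.38  0.05] [-0.46581109  0.24609861 -1.03288417]
```

```bash
python3 -m crank '[[[0,1,0,0,0,0,0.9],[0,2.2,0,0,0,0,0.9],[0,3.4,0,0,0,0,0.9],[0,4.4,0,0,0,0,0.9],[0,5.2,0,0,0,0,0.9],[0,5.8,0,0,0,0,0.9],[0,6,0,0,0,0,0.9],[0,6,0,0,0,0,0.9]]]'
python3 - <<'E'
from h import *
s=monitor.observe(); print(s['tcp_pos'],rot(s['ee_rot']).as_matrix()[:,1].round(4),s['force']); cv2.imwrite('pics/w4.png',read_camera('wrist'))
E
```

```text
time: 8.0
tcp_pos: [0.4713, 0.2305, 0.3018]
ee_rot: [0.159, -0.159, 0.689, -0.689]
force: [-0.3, -0.5, -1.2]
finger_gap: 0.603
[0.47127147 0.23045322 0.30178375] [ 2.e-04  1.e-04 -1.e+00] [-0.3182541  -0.48681543 -1.15590722]
```

View pics/w4.png

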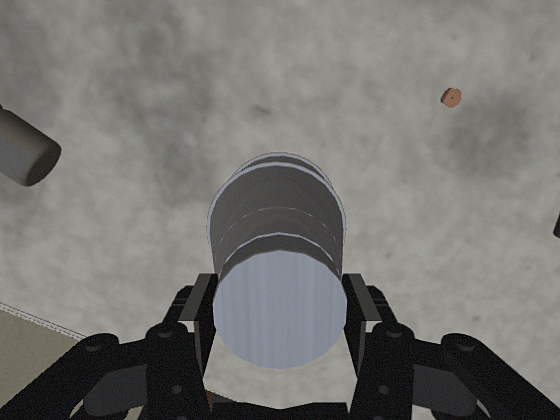

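Nesting is underway: the spare's rim shows centred below the held mouth at (281,153), with no contact force. Now the last 10 mm, slowly.

```bash
python3 -m crank '[[[0,0.3,0,0,0,0,0.9],[0,0.6,0,0,0,0,0.9],[0,0.8,0,0,0,0,0.9],[0,0.9,0,0,0,0,0.9],[0,1.0,0,0,0,0,0.9],[0,1.0,0,0,0,0,0.9]]]'
```

```text
time: 8.8
tcp_pos: [0.4713, 0.2304, 0.2919]
ee_rot: [-0.159, 0.159, -0.689, 0.689]
force: [0.2, -0.1, 0.1]
finger_gap: 0.596
```

```bash
python3 -m crank '[[[0,0.05,0,0,0,0,0.9],[0,0.1,0,0,0,0,0.9],[0,0.1,0,0,0,0,0.9]]]'
```

```text
time: 9.18
tcp_pos: [0.4716, 0.2305, 0.2915]
ee_rot: [-0.159, 0.158, -0.689, 0.689]
force: [-0.8, -2.1, 7.2]
finger_gap: 0.599
```

Firm contact at the expected height (0.2915 against 0.2917), so it is seated. Releasing.

```bash
python3 -m crank '[[[0,0,0,0,0,0,0.35],[0,0,0,0,0,0,0.3],[0,0,0,0,0,0,0.1],[0,0,0,0,0,0,0],[0,0,0,0,0,0,0],[0,0,0,0,0,0,0]]]'
python3 -m crank '[[[0,-1,0,0,0,0,0],[0,-4,0,0,0,0,0],[0,-8,0,0,0,0,0],[0,-12,0,0,0,0,0],[0.9,-14,4.4,0,0,0,0],[2,-14,10,0,0,0,0],[3,-14,14.4,0,0,0,0],[3,-14,14.4,0,0,0,0]]]'
python3 - <<'E'
from h import *
s=monitor.observe(); c=cam('wrist',s); print(s['tcp_pos'],s['force']); 
b=read_camera('scene')[190:290,215:325]; cv2.imwrite('pics/s2.png',cv2.resize(b,None,fx=6,fy=6,interpolation=cv2.INTER_CUBIC))
E
```

```text
time: 9.93
tcp_pos: [0.4712, 0.2304, 0.2907]
ee_rot: [0.159, -0.159, 0.689, -0.689]
force: [0.8, -0.2, -0.4]
finger_gap: 1.001
time: 10.92
tcp_pos: [0.5082, 0.0833, 0.431]
ee_rot: [-0.156, 0.156, -0.689, 0.69]
force: [-0.6, 0.4, 0.0]
finger_gap: 0.998
[0.50820555 0.08329835 0.4310168 ] [-0.64905616  0.43973226  0.02107305]
```

View pics/s2.png

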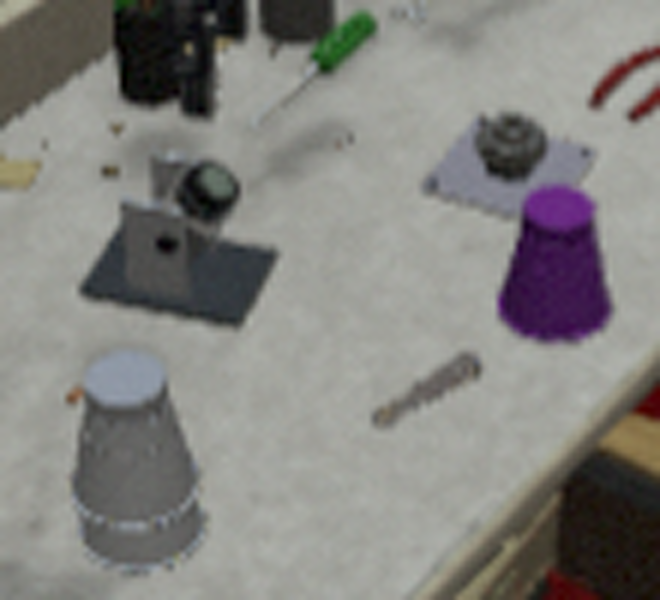

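The covers are nested and upright: top at (124,378), lower rim ring at (135,520). The pinion is on the boss at (510,145). Next I'll collect wrist pictures of the lens from two places, then one of the pinion.

```bash
cat > snap.py <<'E'
import sys,pickle; from h import *
s=monitor.observe(); c=cam('wrist',s); im=read_camera('wrist'); n=sys.argv[1]
cv2.imwrite(f'pics/{n}.png',im); pickle.dump((s,c),open(f'{n}.pkl','wb')); print(s['tcp_pos'].round(4),proj('wrist',eval(sys.argv[2]),c).round(0).tolist())
E
python3 snap.py a '[.588,0,.1]'
python3 -m crank '[[[1,0,1.7,0,0,0,0],[3,0,5,0,0,0,0],[5,0,8.5,0,0,0,0],[6.2,0,10.6,0,0,0,0],[6.4,0,11,0,0,0,0],[6.4,0,11,0,0,0,0],[6.4,0,11,0,0,0,0]]]' >/dev/null
python3 snap.py b '[.588,0,.1]'
python3 -m crank '[[[1,0,1.8,0,0,0,0],[3,0,5.4,0,0,0,0],[6,0,11,0,0,0,0],[8.3,0,15.3,0,0,0,0],[9.4,2,17.3,0,0,0,0],[9.7,3,17.8,0,0,0,0],[9.7,3,17.8,0,0,0,0],[9.7,3,17.8,0,0,0,0]]]'
python3 snap.py p '[.489,-.247,.05]'
```

```text
[0.5076 0.086  0.4312] [[419.0, 155.0]]
[ 0.4979 -0.0371  0.4309] [[287.0, 71.0]]
time: 12.95
tcp_pos: [0.4892, -0.2394, 0.401]
ee_rot: [0.16, -0.16, 0.689, -0.689]
force: [0.4, 0.1, 0.8]
finger_gap: 1.001
[ 0.4892 -0.2394  0.401 ] [[287.0, 196.0]]
```

```bash
python3 - <<'E'
import cv2,numpy as np
f=lambda n,u,v,w,h,k:cv2.resize(cv2.imread(f'pics/{n}.png')[v:v+h,u:u+w],None,fx=k,fy=k,interpolation=cv2.INTER_CUBIC)
a=f('a',350,60,130,145,2); b=f('b',220,0,135,145,2); p=f('p',220,130,130,145,2)
cv2.imwrite('pics/m1.png',np.hstack([a,b,p])); print(np.hstack([a,b,p]).shape)
E
```

```text
(290, 790, 3)
```

View pics/m1.png

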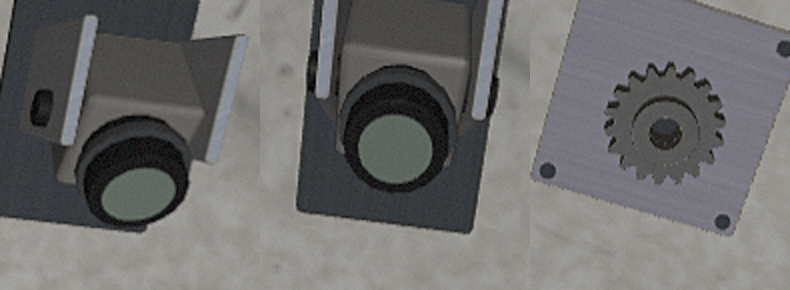

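Left and middle panels: lens glass at (139,194) and (395,149) in the montage. Right panel: pinion hub at (665,132), which is full pixel (287.5,196) and matches the expected (287,196).

```bash
python3 - <<'E'
from h import *; import pickle
A=pickle.load(open('a.pkl','rb')); B=pickle.load(open('b.pkl','rb')); P=pickle.load(open('p.pkl','rb'))
def glass(n,u,v):
    im=cv2.imread(f'pics/{n}.png'); g=cv2.medianBlur(im,3).astype(int); ref=g[v-3:v+4,u-3:u+4].reshape(-1,3).mean(0)
    l=cv2.connectedComponents((np.abs(g-ref).max(2)<22).astype(np.uint8))[1]; m=(l==l[v,u]).astype(np.uint8)
    k=max(cv2.findContours(m,0,1)[0],key=cv2.contourArea); return cv2.fitEllipse(cv2.convexHull(k))
ea,eb=glass('a',419,157),glass('b',287,74); print(ea,eb)
L,g=tri(ray('wrist',*ea[0],A[1]),ray('wrist',*eb[0],B[1])); print('lens',L,g)
for n,e,c in(('a',ea,A[1]),('b',eb,B[1])): print(onplane('wrist',*e[0],.1,c))
q=[onplane('wrist',*u,.006,B[1]) for u in((238.5,105.5),(325.5,116.5))]; d=q[1]-q[0]; print('front edge',q,np.linalg.norm(d),'az',np.degrees(np.arctan2(d[1],d[0]))-90)
print('top lens z=.1: .5881,-.0001; pinion',onplane('wrist',287.5,196,.05,P[1]))
E
```

```text
((418.7243957519531, 156.71917724609375), (24.45782470703125, 36.90178298950195), 74.67655944824219) ((287.180908203125, 74.04505920410156), (33.75627136230469, 36.64676284790039), 98.38723754882812)
lens [ 0.58637242 -0.00079451  0.0992713 ] 8.539647941762315e-05
[ 5.86309732e-01 -4.97799002e-04  1.00000000e-01]
[ 0.58637057 -0.00080384  0.1       ]
front edge [array([0.54395834, 0.03077153, 0.006     ]), array([ 0.57300776, -0.05299636,  0.006     ])] 0.08866188066263869 az -160.87423810932353
top lens z=.1: .5881,-.0001; pinion [ 0.48910005 -0.24779399  0.05      ]
```

```bash
python3 - <<'E'
from h import *
s=monitor.observe(); print(s['tcp_pos'],s['dq'].max(),(rot(s['ee_rot']).as_matrix().T@(np.array([.4891,-.2475,.184])-s['tcp_pos'])*100).round(2))
E
```

```text
[ 0.4891959  -0.23964073  0.40129028] 0.006226009175651318 [ 0.37 21.73  0.7 ]
```

```bash
python3 -m crank '[[[0.37,3,0.7,0,0,0,0],[0.37,8,0.7,0,0,0,0],[0.37,13,0.7,0,0,0,0],[0.37,16,0.7,0,0,0,0],[0.37,16.7,0.7,0,0,0,0],[0.37,16.7,0.7,0,0,0,0],[0.37,16.7,0.7,0,0,0,0],[0.37,16.7,0.7,0,0,0,0]]]'
python3 - <<'E'
from h import *
s=monitor.observe(); print(s['tcp_pos'],(rot(s['ee_rot']).as_matrix().T@(np.array([.4891,-.2475,.184])-s['tcp_pos'])*100).round(2))
E
```

```text
time: 14.0
tcp_pos: [0.4888, -0.2498, 0.2351]
ee_rot: [-0.159, 0.158, -0.688, 0.69]
force: [0.2, -0.4, 0.4]
finger_gap: 1.0
[ 0.4887552  -0.24984064  0.23509166] [-0.13  5.11 -0.21]
```

```bash
python3 -m crank '[[[-0.1,1,-0.2,0,0,0,0],[-0.1,3,-0.2,0,0,0,0],[-0.1,4.5,-0.2,0,0,0,0],[-0.1,5.1,-0.2,0,0,0,0],[-0.1,5.1,-0.2,0,0,0,0],[-0.1,5.1,-0.2,0,0,0,0]]]'
python3 -m crank '[[[0,0,0,0,0,0,0.2],[0,0,0,0,0,0,0.3],[0,0,0,0,0,0,0.4],[0,0,0,0,0,0,0.5],[0,0,0,0,0,0,0.7],[0,0,0,0,0,0,0.9],[0,0,0,0,0,0,0.9]]]' 90
```

```text
time: 14.75
tcp_pos: [0.4885, -0.2473, 0.183]
ee_rot: [-0.159, 0.159, -0.689, 0.689]
force: [1.0, 0.5, 0.1]
finger_gap: 0.995
time: 15.62
tcp_pos: [0.4884, -0.2474, 0.1837]
ee_rot: [-0.159, 0.159, -0.689, 0.689]
force: [-1.4, 1.1, 7.3]
finger_gap: 0.615
```

```bash
python3 -m crank '[[[0,-0.4,0,0,0,0,0.9],[0,-1.5,0,0,0,0,0.9],[0,-4,0,0,0,0,0.9],[0,-8,0,0,0,0,0.9],[0,-12,0,0,0,0,0.9],[0,-16,0,0,0,0,0.9],[0,-18,0,0,0,0,0.9],[0,-18.6,0,0,0,0,0.9],[0,-18.6,0,0,0,0,0.9],[0,-18.6,0,0,0,0,0.9]]]' 90
cat > goal.py <<'E'
from h import *
L=np.array([.587,-.0006,.1]); az=np.radians(-160.8); t=np.radians(35)
z=np.array([np.sin(t)*np.cos(az),np.sin(t)*np.sin(az),np.cos(t)]); V=L+.13*z
ty=-z; tz=np.array([-np.sin(az),np.cos(az),0]); tx=np.cross(ty,tz); G=np.stack([tx,ty,tz],1)
off=np.array([-.0004,.1617,0])
if __name__=='__main__':
    s=monitor.observe(); T=V-G@off; Rt=rot(s['ee_rot']).as_matrix()
    print(s['time'],'V',V.round(4),'T',T.round(4),'tcp',s['tcp_pos'].round(4),s['force'],s['finger_gap'])
    print('shift cm',(Rt.T@(T-s['tcp_pos'])*100).round(2),'rotvec',R.from_matrix(Rt.T@G).as_rotvec().round(4))
    print('face err mm',((s['tcp_pos']+Rt@off-V)*1e3).round(2),'axis deg',np.degrees(np.arccos(min(1,-Rt[:,1]@z))).round(2),'in cam axes',(G.T@(s['tcp_pos']+Rt@off-V)*1e3).round(2))
E
python3 goal.py; python3 snap.py q '[.489,-.247,.21]'
```

```text
time: 16.88
tcp_pos: [0.4876, -0.2472, 0.3671]
ee_rot: [0.158, -0.159, 0.69, -0.688]
force: [0.0, 0.2, -3.7]
finger_gap: 0.618
16.875 V [ 0.5166 -0.0251  0.2065] T [ 0.4287 -0.0557  0.3387] tcp [ 0.4876 -0.2472  0.3671] [ 0.00569636  0.22091785 -3.74363499] 0.6181353962102866
shift cm [ -3.08   2.88 -19.79] rotvec [0.0383 0.1133 0.6118]
face err mm [ -29.01 -221.64   -1.08] axis deg 35.1 in cam axes [ 82.77 -56.64 199.78]
[ 0.4876 -0.2472  0.3671] [[280.0, 309.0]]
```

View pics/q.png

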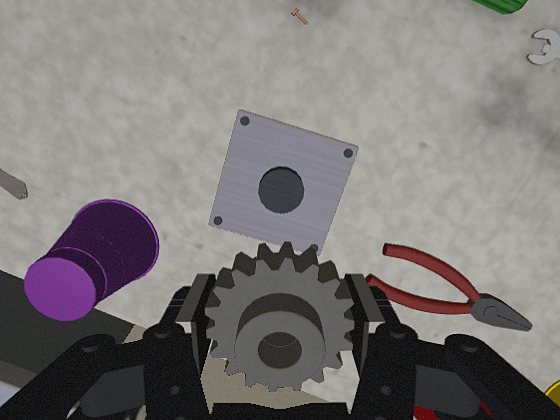

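The pinion is held square, disc centre about (281,315), and the boss is bare at (281,190). Now moving to the view pose.

```bash
python3 -m crank '[[[-0.2,0.2,-1.2,0,0,0.03,0.9],[-0.5,0.5,-3.5,0.005,0.015,0.1,0.9],[-1,0.9,-6.5,0.01,0.03,0.2,0.9],[-1.5,1.4,-10,0.018,0.05,0.3,0.9],[-2,1.9,-13,0.024,0.07,0.4,0.9],[-2.5,2.3,-16,0.03,0.09,0.49,0.9],[-2.8,2.6,-18.2,0.034,0.1,0.56,0.9],[-3,2.8,-19.4,0.037,0.11,0.6,0.9],[-3.08,2.88,-19.8,0.038,0.113,0.612,0.9],[-3.08,2.88,-19.8,0.038,0.113,0.612,0.9]]]' 90
python3 -m crank '[[[0,0,0,0,0,0,0.9],[0,0,0,0,0,0,0.9],[0,0,0,0,0,0,0.9],[0,0,0,0,0,0,0.9]]]' 
python3 goal.py
```

```text
time: 18.18
tcp_pos: [0.4286, -0.0555, 0.3393]
ee_rot: [0.323, 0.097, 0.7, -0.629]
force: [0.2, -0.7, -3.1]
finger_gap: 0.62
time: 18.68
tcp_pos: [0.4294, -0.0558, 0.34]
ee_rot: [0.323, 0.098, 0.7, -0.63]
force: [0.4, -0.3, -4.1]
finger_gap: 0.618
18.675 V [ 0.5166 -0.0251  0.2065] T [ 0.4287 -0.0557  0.3387] tcp [ 0.4294 -0.0558  0.34  ] [ 0.42702582 -0.26790668 -4.11307823] 0.6179955349770327
shift cm [ 0.12  0.07 -0.03] rotvec [-0.0016  0.0016 -0.002 ]
face err mm [ 1.01 -0.24  1.43] axis deg 0.15 in cam axes [-1.53 -0.67  0.56]
```

```bash
python3 -m crank '[[[0.1,0.07,0,0,0,0,0.9],[0.1,0.07,0,0,0,0,0.9],[0.1,0.07,0,0,0,0,0.9],[0.1,0.07,0,0,0,0,0.9]]]' 
python3 goal.py; python3 - <<'E'
from h import *; import goal
w,s,t=read_camera('wrist'),read_camera('scene'),read_camera('top')
H=goal.V+.028*goal.z
for n in('scene','top','wrist'): print(n,proj(n,np.array([H,goal.V,[.4709,.2296,.136]])).round(1).tolist())
f=lambda i,u,v,w,h,k:cv2.resize(i[v:v+h,u:u+w],None,fx=k,fy=k,interpolation=cv2.INTER_CUBIC)
a=f(s,200,170,130,130,3); b=f(t,160,130,130,130,3)
cv2.imwrite('pics/z.png',np.hstack([a,b])); cv2.imwrite('pics/zw.png',w)
E
```

```text
time: 19.18
tcp_pos: [0.4289, -0.0559, 0.3388]
ee_rot: [0.323, 0.098, 0.7, -0.63]
force: [-1.3, -0.4, -3.8]
finger_gap: 0.623
19.175 V [ 0.5166 -0.0251  0.2065] T [ 0.4287 -0.0557  0.3387] tcp [ 0.4289 -0.0559  0.3388] [-1.29281822 -0.36233407 -3.75881357] 0.6229815541215891
shift cm [ 0.02 -0.   -0.03] rotvec [-0.0015  0.0015 -0.002 ]
face err mm [ 0.56 -0.34  0.25] axis deg 0.15 in cam axes [-0.48  0.04  0.51]
scene [[269.7, 198.4], [266.1, 202.4], [235.8, 251.9]]
top [[264.7, 193.4], [263.6, 190.3], [192.5, 208.6]]
wrist [[276.5, 350.1], [276.9, 304.5], [-140.8, 244.3]]
```

View pics/z.png

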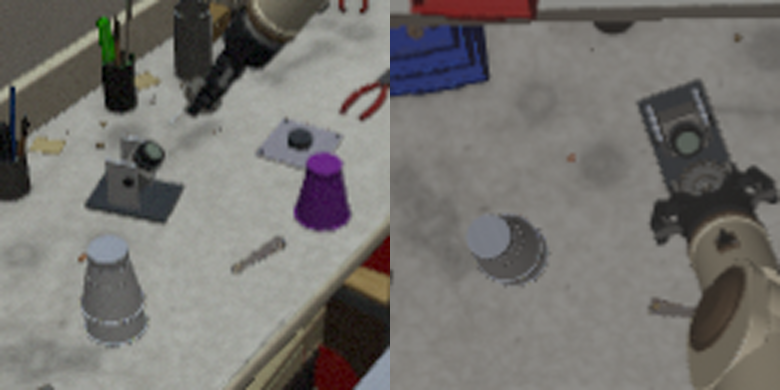

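```bash
python3 - <<'E'
from h import *
a,b=[cv2.cvtColor(cv2.imread(f'pics/{n}.png'),6)[235:385,215:345].astype(np.float32) for n in('q','zw')]
print(cv2.phaseCorrelate(a,b,cv2.createHanningWindow(a.shape[::-1],cv2.CV_32F)))
for i in(a,b):
    m=(cv2.GaussianBlur(i[85:140,35:95],(3,3),0)<55).astype(np.uint8); n,l,st,ce=cv2.connectedComponentsWithStats(m)
    k=1+np.argmax(st[1:,4]); print('bore',st[k],ce[k]+[250,320])
c=cam('wrist'); s=monitor.observe(); Rt=rot(s['ee_rot']).as_matrix(); print(proj('wrist',s['tcp_pos']+Rt@np.array([-.0004,.1337,0]),c))
E
```

```text
((0.5638138171320435, 0.08567392306197519), 0.8026170286013756)
bore [   8   13   43   35 1148] [279.1141115  350.10365854]
bore [ 8 21  5 18 55] [260.07272727 349.03636364]
[[277.91448694 348.93292563]]
```

```bash
python3 -c "
from rig import workorder; print(workorder.job_done())"
```

```text
the job is handed in; nothing more can be done
None
```

I lifted the cover off the stand, nested it over the spare and released it there. I then gripped the pinion across its teeth at 90 N and am holding it at the view point in front of the camera. The job was handed in at about 19.5 s of robot time.

**Last checks**
- **Nesting:** Firm contact came with the tool at 0.2915 m; 0.2917 m was expected for a full nest. Afterwards the top of the nested cover matched its predicted position (136 mm height) to about 1 px in both fixed cameras, and it looked upright.
- **Pinion pose:** By the arm's own pose readings, the pinion face is about 0.7 mm from the computed view point and 0.15° from square. My lens estimates from two wrist views and from the top camera differed by about 2 mm, so the true distance could be off by that much.
- **Grip:** The pinion moved about 0.6 px in the wrist image while being carried and tilted. Its bore was about 1 px from where it should be when I checked it just after the lift.
- **Other parts:** The camera and the other parts still in view looked undisturbed.

**Checks that failed or disagreed**
- The bore check in the final wrist picture failed because the mask picked up only part of the dark area. I relied on the image comparison instead.
- I could not view that final wrist picture because the limit of 12 had been reached.
- In the top camera the pinion appeared about 3 px from its predicted pixel; I read that position roughly, by eye.

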